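# Close the feeder outlet with the cover plate that fits its pins

## Robot

A 6-joint arm with a two-finger parallel gripper is mounted at the origin on the work surface. World frame = base frame: x ahead of the robot, y to its left, z up, the work surface at z = 0. Lengths are in m, angles in rad, forces in N, time in s.
With the tool pointing down it reaches from about 0.275 to 0.775 m from the base axis. Payload 14.6 kg.
Tool frame: the origin (TCP) lies on the centre line of the jaws, within the pads' length; the fingertips stand 8 mm ahead of it and the grasp point (between the pads) lies 11 mm behind it; z points along the fingers, y is the line along which they close (so a half turn about z gives the same grasp; the last joint's range is limited). The gripper opens to 85 mm and grips with 20 to 120 N. Pads are 22 mm wide; open, the fingers measure 114 mm over their backs; the gripper's body (76 mm by 85 mm) begins 54 mm behind the grasp point. The pads swing forward as they close: fully open they stand 13 mm farther back than shut.
Start: joints at [1.028, 0.263, -0.048, 1.259, 0, 1.415], TCP at [0.199, 0.486, 0.207] pointing down, gripper open.
Joint ranges: [-2.65, 2.65], [-0.89, 1.7], [-1.18, 1.37], [-2.13, 2.11], [-1.35, 1.29], [-3.14, 3.14]. Speed limits (rad/s): [1.89, 1.89, 2.57, 2.79, 3.14, 3.14].

## Interface

Orientations are given as a unit quaternion [w, x, y, z].
In Python, from rig import get_obs, optics, ticket gives the robot as it stands.
- The arm moves only by the tool play_rows, never from a script. Its argument "steps" is a list of rows, each a list of 7 numbers: the turn, a rotation vector about the tool's x, y, z in rad, then the shift along the tool's x, y, z in m, then the opening, from 0 (shut) to 1 (fully open). A call has 1 to 10 rows; each row shifts and turns the commanded pose from where the row before left it, along the tool's axes as they then stand; what a row does not reach is not made up. A row lasts 1/10 s, in which the tool goes at most 50 mm and 8.59 degrees, less where a joint would pass 70% of its speed; a pose out of reach is approached as far as the arm can. A call is refused whole if a number of a shift passes 0.05 or a number of a turn 0.15, either way. A call with a gripper value outside its range is refused whole. The fingers move at their own pace and stop on an object; "force" is the grip in N (left out, the last holds). Time passes only in rows, so rows that do not move let the fingers close. It gives the time, the measured TCP pose, the force, the opening and the grip force at its end, in the units of the state.
- get_obs(): the state, without advancing time (a new reading comes with each control period).
- optics.read_camera(name): name is "side" or "top" or "wrist"; returns a dict with "pixels" (480x640x3 uint8, red, green, blue), "camera_matrix" (3x3 intrinsics, pixels), "rvec" (rotation vector, rad) and "tvec" (3), from world to camera coordinates, as OpenCV has them; the wrist camera has in their place "mount" (4x4, takes a point from camera to tool coordinates, whose origin is the TCP and whose axes are the flange's). Camera axes: x right, y down, z forward; pixel columns grow to the right and rows downward; lengths in m; the calibration is good to about 2 mm. A picture is of the moment at which its call begins: read the wrist's pose just before it. There is no depth.
- ticket.job_done(): hands the job in; it is judged then, once.
Trained networks look in the newest picture that a camera, given by its name, has taken for a name from the list of things; names that differ only in an ending like _2 or _b are one class to them, and where a whole thing is asked for, a point or a joint stands for the part that bears it (a point fixed in the world has none). Each returns a list of dicts, best first, with "p" (0 to 1); they miss things now and then, are a little off and sometimes report something else, mostly with a low value. They report only what shows in the picture. A call takes as long as a camera call. They do not tell look-alikes from the thing itself.
- optics.find_in(camera, name): "box" ([left, top, width, height] in pixels, round what is visible of it).
- optics.cut_out(camera, name): "mask" (480x640 bool, what is visible of it) and "box" ([left, top, width, height] in pixels, round what is visible of it).
- optics.landmark_of(camera, name): "uv" ([column, row] in pixels: a listed point, or the origin of a listed thing).
The state is a dict: "time_s": time; "joint_pos": joint angles; "dq": joint speeds; "joint_efforts": joint torques, N m; "position": TCP position; "tcp_rot": TCP orientation; "ft_force": force on the tool from outside, world axes, zero at the start; "torque": the same for the moment, N m; "width": finger opening in m; "grasp_force": force on a finger pad.
Only numpy, scipy, OpenCV 4.12 (cv2) and the standard library are available. Lean on these libraries where they do the work, as an engineer would, in place of code of your own. Each camera call takes 0.05 s, during which the arm holds its last target. There are 200 camera calls.

## Task

Of the three cover plates on the black mat, take the one whose two holes match the feeder's two red locating pins, and lower it gently over the pins until it lies fully flush on the feeder's sloping deck, then let go. Do not force it, and leave the other plates and everything else on the trolley where they are.

Things in the scene. Friction and masses are not known exactly. Their poses are not given: they have to be found in the camera images.
- feeder: white feeder fixed to the trolley, base 220 x 170 x 40 mm with a red press button at its front (-x) edge (not needed), a back column with a clear hopper behind the deck (front face at x = +65 mm, hopper front at x = +40 mm from z = 200 mm up, top 262 mm). Origin: on the trolley top under the deck's centre; front faces -x
- deck: the feeder's sloping deck, a flat white face 110 mm (x, up the slope) x 150 mm (y), 30 degrees from level, its normal leaning to the feeder's front. Origin: centre of the face, 130 mm above the trolley; z is the outward normal, x points up the slope. A plate is flush when its underside is on this face
- pins (a point): mid setting of two red pins standing along the deck's z at y = +-35 mm, on the face; axes as the deck. Pins: 10 mm thick, 16 mm high, the last 2.5 mm tapering to 7 mm. Both sit on one adjustable bar, clamped anywhere from x = -16 to +16 mm of this point (same x for both); that setting is not reported: it must be seen or felt
- plate_narrow: cover plate, aluminium, 60 (x) x 115 (y) x 8 mm thick, with a blue grip fin standing on its middle (12 mm along x, 24 mm along y, top 42 mm above the underside); two round through holes of 13 mm at y = +-24 mm (48 mm between centres). Symmetric under a half turn. Origin: centre of its underside, z up. Lies flat on the mat, fin up
- plate_mid: cover plate, aluminium, 60 (x) x 115 (y) x 8 mm thick, with a blue grip fin standing on its middle (12 mm along x, 24 mm along y, top 42 mm above the underside); two round through holes of 13 mm at y = +-35 mm (70 mm between centres). Symmetric under a half turn. Origin: centre of its underside, z up. Lies flat on the mat, fin up
- plate_wide: cover plate, aluminium, 60 (x) x 115 (y) x 8 mm thick, with a blue grip fin standing on its middle (12 mm along x, 24 mm along y, top 42 mm above the underside); two round through holes of 13 mm at y = +-45 mm (90 mm between centres). Symmetric under a half turn. Origin: centre of its underside, z up. Lies flat on the mat, fin up
- mat: black rubber mat, fixed, 330 x 160 x 3 mm, carrying the plates; origin at the centre of its underside
- canister: tall glass canister with steel lid, 96 mm diameter, 240 mm high; origin at its base
- bowl_a: aluminium bowl, 100 mm wide, 45 mm high; origin at its base
- bowl_b: aluminium bowl, 150 mm wide, 55 mm high; origin at its base
- spoon: wooden spoon, 260 mm long, lying flat along its x; origin at the underside of its middle
- funnel: orange silicone funnel, mouth down, 70 mm wide, 65 mm high; origin at its underside
Not all that is in view belongs to the job. Leave any brown, green or turquoise look-alike of the plate_mid alone.

How it is judged:
By the outcome, as a careful person would: the job done as asked, in the order asked, and still so for the second after the job is handed in, with the robot touching nothing.
It also fails if it takes over 67 s, if anything falls off the work surface, if the arm or the gripper's body presses on something with over 40 N, if the wrist force passes 120 N, or if a joint passes its speed limit or range.

## Working session

There is one attempt and no reset: what is moved stays moved. The work goes in short steps, Python scripts to look and compute and a tool call to move; the robot and the scene stay as the last step left them, time stands still between calls to the robot, and variables do not carry over. Pictures are saved under pics/ and viewed, at most 12 in all, crops included, and the job is handed in when it is done.

Besides the shell and the picture viewer there is one more tool, called after ">>>" by a JSON object that holds its "name" and its "arguments", one argument or row to a line. play_rows: Moves the arm, as the interface text tells. Its arguments: {"type":"object","properties":{"steps":{"type":"array"},"force":{"type":"number"}},"required":["steps"]}

```bash
ls; mkdir -p pics; python3 - <<'E'
from rig import get_obs, optics
import cv2,numpy as np
o=get_obs(); print({k:np.round(v,3).tolist() for k,v in o.items()})
ims=[]
for c in ("top","side"):
    r=optics.read_camera(c); cv2.imwrite(f"pics/{c}0.png",r["pixels"][:,:,::-1])
    print(c,r["camera_matrix"].tolist(),np.round(r["rvec"],4),np.round(r["tvec"],4))
    for n in ("feeder","deck","pins","plate_mid","plate_narrow","plate_wide","mat","canister"):
        print(n,[(np.round(d["uv"],1).tolist(),round(d["p"],2)) for d in optics.landmark_of(c,n)])
r=optics.read_camera("wrist");print(r["camera_matrix"].tolist(),np.round(r["mount"],4).tolist())
E
```

```text
pics
{'time_s': 0.0, 'joint_pos': [1.028, 0.263, -0.049, 1.259, 0.0, 1.416], 'dq': [-0.001, 0.001, 0.0, -0.001, -0.0, 0.001], 'joint_efforts': [-0.004, -63.762, 38.456, 0.014, -0.0, -0.0], 'position': [0.198, 0.486, 0.207], 'tcp_rot': [-0.0, 0.193, 0.981, -0.0], 'ft_force': [-0.117, 1.265, 0.803], 'torque': [0.026, 0.019, 0.018], 'grasp_force': 0.0, 'width': 0.085}
top [[562.0602620881431, 0.0, 314.5452288156712], [0.0, 562.0602620881431, 239.17524528409723], [0.0, 0.0, 1.0]] [ 2.1509 -2.1592  0.1249] [-0.0048  0.5271  1.4843]
feeder [([376.0, 215.7], 0.9), ([259.1, 238.9], 0.65), ([385.6, 205.1], 0.53)]
deck [([384.4, 203.0], 0.88)]
pins [([382.4, 201.9], 0.55)]
plate_mid [([260.5, 237.3], 0.96), ([399.5, 298.2], 0.88), ([357.6, 128.4], 0.63), ([211.9, 353.6], 0.55)]
plate_narrow [([256.6, 274.8], 0.65)]
plate_wide [([258.5, 199.2], 0.98), ([159.1, 188.0], 0.32)]
mat [([256.0, 239.2], 0.57), ([284.3, 150.4], 0.52)]
canister [([285.3, 151.3], 0.94)]
side [[585.0225570121438, 0.0, 329.6241597281343], [0.0, 585.0225570121438, 236.14756869113435], [0.0, 0.0, 1.0]] [ 2.1545 -0.9221  0.4128] [-0.3659  0.3411  0.9988]
feeder [([417.2, 295.4], 0.63)]
deck [([422.1, 253.2], 0.61)]
pins [([424.4, 257.3], 0.94), ([283.3, 242.3], 0.68), ([298.1, 332.0], 0.33)]
plate_mid [([364.3, 379.3], 0.77), ([136.9, 285.2], 0.69), ([283.0, 242.4], 0.63)]
plate_narrow [([250.7, 260.9], 0.88), ([295.7, 330.6], 0.3)]
plate_wide []
mat [([283.5, 239.4], 0.78)]
canister [([380.8, 205.4], 0.81), ([281.4, 243.1], 0.44)]
[[334.0592399264296, 0.0, 319.672988697967], [0.0, 334.0592399264296, 241.39123090517708], [0.0, 0.0, 1.0]] [[0.0006, -0.9492, -0.3146, 0.0821], [1.0, 0.0006, 0.0001, 0.001], [0.0001, -0.3146, 0.9492, -0.1662], [0.0, 0.0, 0.0, 1.0]]
```

View pics/top0.png

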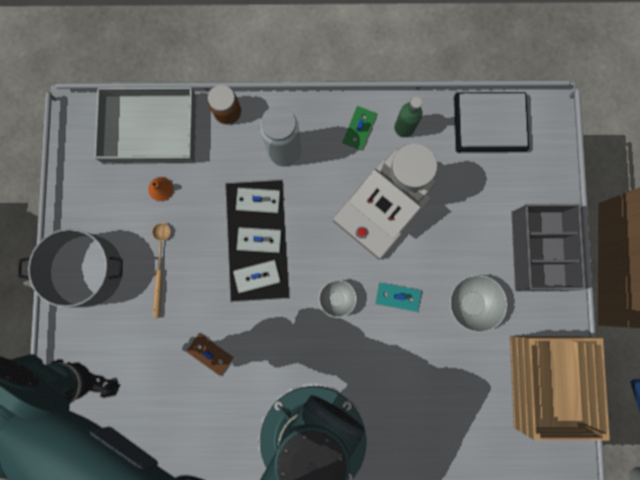

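View pics/side0.png

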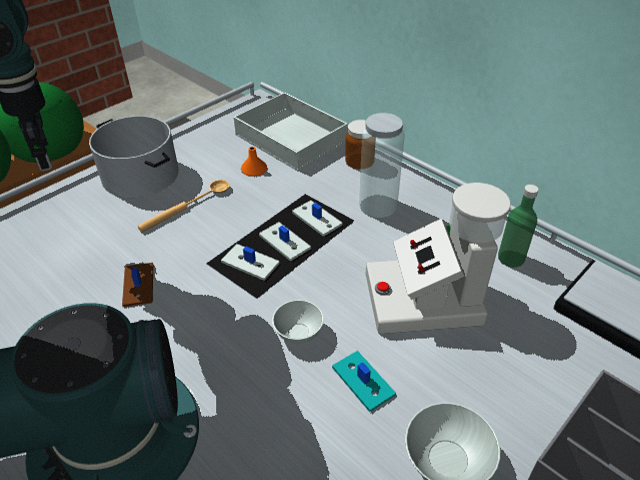

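Three plates lie on the mat at top pixels (258,200), (259,239) and (257,276). The brown, green and turquoise ones off the mat are look-alikes. I'll enlarge the mat and feeder to compare hole spacing.

```bash
cat > h.py <<'E'
import numpy as np,cv2
from rig import get_obs,optics
from scipy.spatial.transform import Rotation as R
def cam(c):
    o=get_obs(); r=optics.read_camera(c); K=r["camera_matrix"]
    if c=="wrist":
        q=o["tcp_rot"]; T=np.eye(4);T[:3,:3]=R.from_quat(np.r_[q[1:],q[0]]).as_matrix();T[:3,3]=o["position"]
        W=np.linalg.inv(T@np.array(r["mount"]))
    else:
        W=np.eye(4);W[:3,:3]=cv2.Rodrigues(np.array(r["rvec"]))[0];W[:3,3]=np.ravel(r["tvec"])
    return r["pixels"],np.array(K),W
def ray(uv,K,W,z):
    d=W[:3,:3].T@np.linalg.solve(K,np.r_[uv,1]); c=-W[:3,:3].T@W[:3,3]
    return c+d*(z-c[2])/d[2]
def proj(P,K,W):
    q=(W[:3,:3]@np.atleast_2d(P).T).T+W[:3,3]; q=q@K.T; return q[:,:2]/q[:,2:]
def crop(p,x0,y0,x1,y1,s,name): cv2.imwrite(name,cv2.resize(p[y0:y1,x0:x1,::-1],None,fx=s,fy=s,interpolation=cv2.INTER_CUBIC))
E
python3 - <<'E'
from h import *
p,K,W=cam("top")
a=cv2.resize(p[175:305,220:295],None,fx=4.6,fy=4.6,interpolation=cv2.INTER_CUBIC)
b=cv2.resize(p[135:265,325:450],None,fx=3.6,fy=4.6*1.0,interpolation=cv2.INTER_CUBIC)
b=cv2.resize(p[140:263,328:425],None,fx=4.6,fy=4.6,interpolation=cv2.INTER_CUBIC)
b=cv2.copyMakeBorder(b,0,a.shape[0]-b.shape[0],0,0,cv2.BORDER_CONSTANT)
cv2.imwrite("pics/c1.png",np.hstack([a,b])[:,:,::-1]); print(a.shape,b.shape)
for uv in [(258.5,200),(259.5,239.5),(256.6,275.5)]: print(ray(uv,K,W,.045))
for uv in (228,183),(283,180.5),(289,298),(231.5,300.5): print(ray(uv,K,W,.003))
p,K,W=cam("side")
print(-W[:3,:3].T@W[:3,3])
E
```

```text
(598, 345, 3) (598, 446, 3)
[0.63274433 0.14404968 0.045     ]
[0.52526022 0.14042584 0.045     ]
[0.42894898 0.14730833 0.045     ]
[0.68950826 0.2340939  0.003     ]
[0.69585508 0.08071222 0.003     ]
[0.3699662  0.06327849 0.003     ]
[0.36376032 0.21954732 0.003     ]
[-0.1199097  -0.61520705  0.92463279]
```

View pics/c1.png

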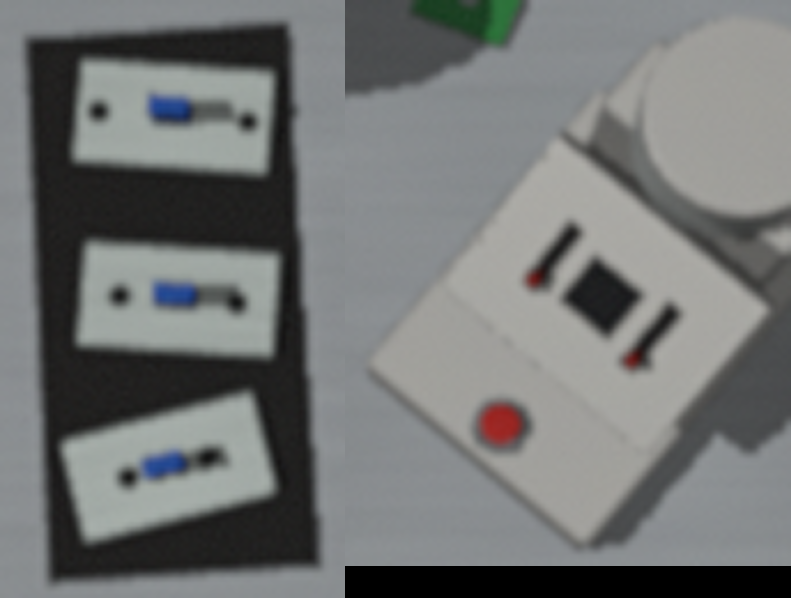

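Hole spacing in the crop: top plate ≈150 px (~86 mm, wide), middle plate (119,295)-(237,303) ≈118 px (~68 mm, mid), bottom plate ≈82 px (~48 mm, narrow). The middle plate on the mat, top image (259,239), is plate_mid because it fits the 70 mm pin spacing. I'll move above it.

>>> {"name": "play_rows", "arguments": {
  "steps": [
    [0,0,0,-0.043,-0.0195,0,1],
    [0,0,0,-0.043,-0.0195,0,1],
    [0,0,0,-0.043,-0.0195,0,1],
    [0,0,0,-0.043,-0.0195,0,1],
    [0,0,0,-0.043,-0.0195,0,1],
    [0,0,0,-0.043,-0.0195,0,1],
    [0,0,0,-0.043,-0.0195,0,1],
    [0,0,0,-0.043,-0.0195,0,1],
    [0,0,0,-0.043,-0.0195,0,1],
    [0,0,0,-0.043,-0.0195,0,1]
  ]
}}

```text
time_s: 2.05
position: [0.524, 0.1412, 0.2072]
tcp_rot: [0.0, 0.193, 0.981, 0.0]
ft_force: [0.9, 0.7, 0.4]
width: 0.0854
grasp_force: 0.0
```

>>> {"name": "play_rows", "arguments": {
  "steps": [
    [0,0,0.14,0,0,0,1],
    [0,0,0.14,0,0,0,1],
    [0,0,0.14,0,0,0,1],
    [0,0,0.14,0,0,0,1],
    [0,0,0.14,0,0,0,1],
    [0,0,0.14,0,0,0,1],
    [0,0,0.14,0,0,0,1],
    [0,0,0.14,0,0,0,1],
    [0,0,0.11,0,0,0,1],
    [0,0,0,0,0,0,1]
  ]
}}

```text
time_s: 3.05
position: [0.5228, 0.1429, 0.2071]
tcp_rot: [-0.0, 0.724, 0.69, -0.0]
ft_force: [0.3, 0.6, 0.2]
width: 0.0855
grasp_force: 0.0
```

```bash
python3 - <<'E'
from h import *
o=get_obs();print(np.round(o["position"],4),np.round(o["tcp_rot"],4),np.round(o["joint_pos"],3),o["time_s"])
p,K,W=cam("wrist"); cv2.imwrite("pics/w1.png",p[:,:,::-1]);np.savez("w1.npz",p=p,K=K,W=W)
for n in("plate_mid","pins"): print(n,[(np.round(d["uv"],1).tolist(),round(d["p"],2)) for d in optics.landmark_of("wrist",n)])
E
```

```text
[0.5228 0.1429 0.2071] [-0.      0.7241  0.6897 -0.    ] [ 0.116  0.292 -0.006  1.272 -0.     1.736] 3.05
plate_mid [([566.3, 389.6], 0.98), ([22.9, 86.8], 0.88), ([329.4, 204.2], 0.75), ([388.1, 419.9], 0.21)]
pins []
```

View pics/w1.png

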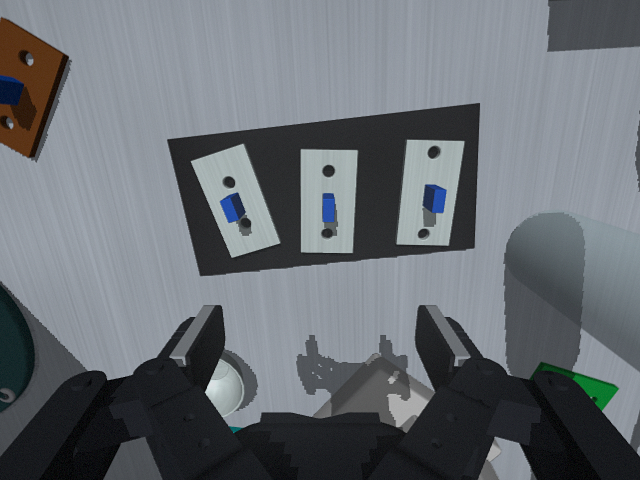

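The wrist view shows the mat with the narrow, mid and wide plates from left to right. The mid plate is centred at about (329,202), with its holes at (329,170) and (327,233). I'll measure its pose and aim a fresh feeder estimate at the top and side images.

```bash
python3 - <<'E'
from h import *
d=np.load("w1.npz");p,K,W=d["p"],d["K"],d["W"]
hsv=cv2.cvtColor(p,cv2.COLOR_RGB2HSV); m=((p.min(2)>110)).astype(np.uint8)
m[:145]=0;m[258:]=0;m[:,:295]=0;m[:,365:]=0
c=max(cv2.findContours(m,0,2)[0],key=cv2.contourArea)[:,0]
P=np.array([ray(q,K,W,.011)[:2] for q in c])
r=cv2.minAreaRect((P*1000).astype(np.float32));print("rect",r)
for uv in[(329,170),(327,233)]: print("hole",ray(uv,K,W,.011))
b=(p[:,:,2].astype(int)-p[:,:,0]>60);b[:, :295]=0;b[:,365:]=0;b[:150]=0;b[250:]=0
bb=np.argwhere(b);print("fin px",bb.min(0),bb.max(0))
# feeder red pin pixels
for c in("top","side"):
    p,K,W=cam(c); 
    h=p.astype(int); red=((h[:,:,0]>90)&(h[:,:,1]<70)&(h[:,:,2]<70)).astype(np.uint8)
    n,l,s,ce=cv2.connectedComponentsWithStats(red)
    for i in range(1,n):
        if s[i,0]>330: print(c,s[i],np.round(ce[i],1))
crop(p,355,175,505,345,3.5,"pics/c2.png")
E
```

```text
rect ((531.199951171875, 148.715576171875), (114.96463012695312, 59.02983474731445), 86.23334503173828)
hole [0.53392825 0.18473832 0.011     ]
hole [0.52890172 0.11466155 0.011     ]
fin px [193 323] [221 334]
top [358 229   7   7  38] [361.3 231.8]
side [347 134   1   1   1] [347. 134.]
side [346 135  16   9  69] [352.6 139.7]
side [345 155   1   1   1] [345. 155.]
side [346 157   1   1   1] [346. 157.]
side [378 281  10  10  78] [382.6 285.7]
```

View pics/c2.png

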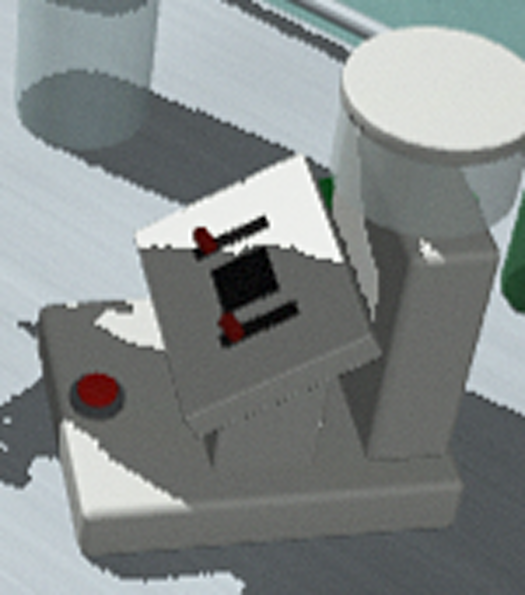

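```bash
cat > fit.py <<'E'
from h import *
from scipy.optimize import least_squares
a=np.pi/6; c,s=np.cos(a),np.sin(a)
Rd=np.array([[c,0,-s],[0,1,0],[s,0,c]])   # deck->feeder
def D2F(P): return np.atleast_2d(P)@Rd.T+[0,0,.13]
def F2W(P,v): return P@R.from_euler("z",v[2]).as_matrix().T+[v[0],v[1],0]
def deckW(P,v): return F2W(D2F(P),v)
CORN=[(-.055,.075,0),(.055,.075,0),(.055,-.075,0),(-.055,-.075,0)]
E
python3 - <<'E'
from fit import *
def ob(L,o,s): return np.array(L)/s+o-0.5+0.5/s
side=ob([(135,240),(303,155),(380,347),(187,420),(203,233),(230,318)],(355,175),3.5)
top=ob([(98,285),(220,137),(425,310),(300,450),(192,278),(288,358)],(328,140),4.6)
C={k:cam(k)[1:] for k in("side","top")}
def res(v,full=False):
    P=np.vstack([CORN,[(v[3],.035,.015),(v[3],-.035,.015)]]); Wp=deckW(P,v)
    r=np.r_[proj(Wp,*C["side"])-side,proj(Wp,*C["top"])-top]
    return r if full else r.ravel()
f=least_squares(res,[.63,-.2,-.65,0],loss="soft_l1");print(f.x,np.degrees(f.x[2]));print(np.round(res(f.x,1),1))
E
```

```text
[ 0.60495302 -0.18588884 -0.70850255 -0.01212172] -40.594205765245064
[[-0.3 -1.7]
 [ 0.2 -0.5]
 [-2.  -2.5]
 [-0.8  0.7]
 [-0.1  0.2]
 [-0.2  0.8]
 [ 0.5 -0.5]
 [-0.5 -0.9]
 [ 1.4 -0.5]
 [ 1.3  0.8]
 [ 0.4 -0.3]
 [ 0.9  0. ]]
```

>>> {"name": "play_rows", "arguments": {
  "steps": [
    [0,0,0.018,0.0062,0.0079,0.02,0.6],
    [0,0,0,0,0,0.04,0.6],
    [0,0,0,0,0,0.035,0.6],
    [0,0,0,0,0,0.03,0.6],
    [0,0,0,0,0,0.025,0.6],
    [0,0,0,0,0,0.02,0.6],
    [0,0,0,0,0,0.013,0.6],
    [0,0,0,0,0,0,0.6]
  ]
}}

```text
time_s: 4.2
position: [0.53, 0.1486, 0.0226]
tcp_rot: [-0.001, 0.729, 0.684, -0.001]
ft_force: [-0.3, -0.2, 0.2]
width: 0.0511
grasp_force: 0.0
```

>>> {"name": "play_rows", "arguments": {
  "force": 40,
  "steps": [
    [0,0,0,0,0,0,0],
    [0,0,0,0,0,0,0],
    [0,0,0,0,0,0,0],
    [0,0,0,0,0,0,0],
    [0,0,0,0,0,0,0],
    [0,0,0,0,0,0,0]
  ]
}}

```text
time_s: 4.8
position: [0.5311, 0.1487, 0.0242]
tcp_rot: [0.0, 0.73, 0.684, 0.0]
ft_force: [0.2, 0.2, 0.4]
width: 0.0001
grasp_force: 0.0
```

>>> {"name": "play_rows", "arguments": {
  "steps": [
    [0,0,0,0,0,-0.02,0],
    [0,0,0,0,0,-0.04,0],
    [0,0,0,0,0,-0.045,0],
    [0,0,0,0,0,-0.045,0],
    [0,0,0,0,0,-0.045,0],
    [0,0,0,0,0,-0.045,0],
    [0,0,0,0,0,-0.02,0],
    [0,0,0,0,0,0,0]
  ]
}}

```text
time_s: 5.6
position: [0.5321, 0.1489, 0.2869]
tcp_rot: [0.001, 0.73, 0.684, 0.002]
ft_force: [0.2, -1.0, 0.3]
width: -0.0
grasp_force: 0.0
```

The fingers closed to zero width, so the grasp missed. I'll look before doing anything else.

```bash
python3 - <<'E'
from h import *
o=get_obs();print(np.round(o["position"],4),np.round(o["tcp_rot"],4),o["time_s"],o["width"])
p,K,W=cam("wrist"); np.savez("w2.npz",p=p,K=K,W=W); cv2.imwrite("pics/w2.png",p[:,:,::-1])
# expected projections of predicted plate origin and old TCP
print(proj([[.531,.149,.011],[.531,.149,.045]],K,W))
E
```

```text
[0.5321 0.1489 0.2869] [0.0014 0.7297 0.6838 0.0019] 5.6 -9.376381281954453e-06
[[318.62022194 195.65918446]
 [318.6534765  200.71965245]]
```

View pics/w2.png

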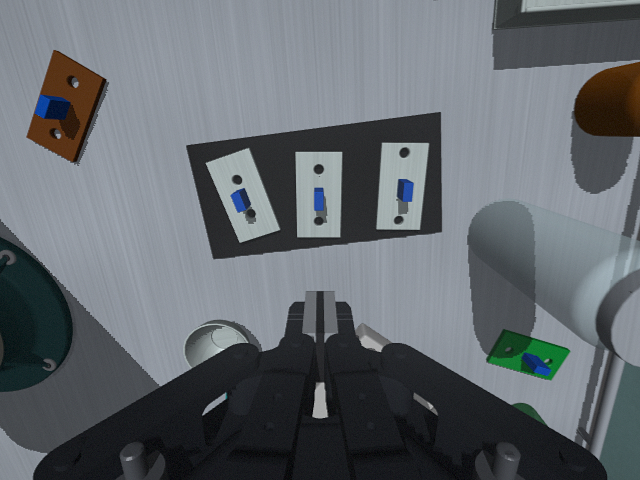

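The plate is where I measured it, with its fin at (319,199), but the fingertips at (320,292) sit ~16 mm from where the mount calibration predicts. I'll triangulate the real tips with the fixed cameras.

```bash
python3 - <<'E'
from h import *
ims=[]
for c in("side","top"):
    p,K,W=cam(c)
    q=proj([[.532,.149,.279],[.532,.149,.287],[.532,.149,.045],[.531,.149,.011]],K,W);print(c,np.round(q,1))
    s=cv2.resize(p,None,fx=4,fy=4,interpolation=cv2.INTER_CUBIC)
    x,y=(q[0]*4).astype(int); 
    for k,col in((0,(255,0,0)),(2,(255,255,0)),(3,(255,0,255))): cv2.circle(s,tuple((q[k]*4).astype(int).tolist()),4,col,1)
    x0=max(0,x-200);y0=max(0,y-300); print(x0,y0); ims.append(s[y0:y0+590,x0:x0+395])
cv2.imwrite("pics/c3.png",np.hstack(ims)[:,:,::-1])
print(get_obs()["time_s"])
E
```

```text
side [[276.6 140. ]
 [276.4 136.6]
 [282.6 227.6]
 [283.  238.8]]
906 260
top [[245.  224. ]
 [244.5 223.5]
 [256.3 237. ]
 [257.7 238.9]]
779 596
5.75
```

View pics/c3.png

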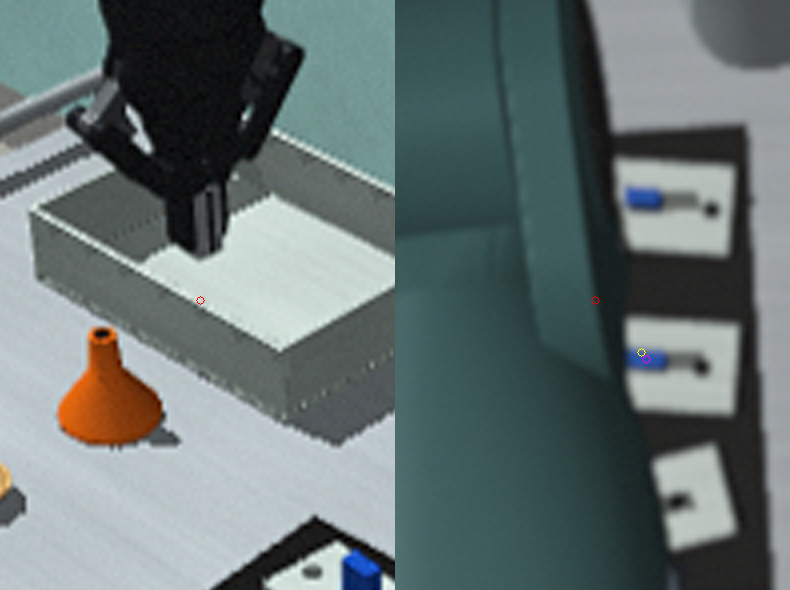

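Both cameras agree: the real fingertips are ~27 mm farther back than stated, at about TCP z −19 mm when shut. The jaws closed just above the fin, and the plate did not move. I'll go back down, deeper and in guarded steps.

>>> {"name": "play_rows", "arguments": {
  "steps": [
    [0,0,0,0,0,0.03,0.5],
    [0,0,0,0,0,0.045,0.5],
    [0,0,0,0,0,0.045,0.5],
    [0,0,0,0,0,0.045,0.5],
    [0,0,0,0,0,0.045,0.5],
    [0,0,0,0,0,0.03,0.5],
    [0,0,0,0,0,0.015,0.5],
    [0,0,0,0,0,0.008,0.5],
    [0,0,0,0,0,0.008,0.5],
    [0,0,0,0,0,0,0.5]
  ]
}}

```text
time_s: 6.75
position: [0.5306, 0.1487, 0.0125]
tcp_rot: [-0.0, 0.73, 0.684, -0.0]
ft_force: [0.2, -0.3, 0.7]
width: 0.0424
grasp_force: 0.0
```

>>> {"name": "play_rows", "arguments": {
  "steps": [
    [0,0,0,0,0,0.006,0.5],
    [0,0,0,0,0,0.005,0.5],
    [0,0,0,0,0,0,0.5]
  ]
}}

```text
time_s: 7.05
position: [0.5308, 0.1487, 0.0017]
tcp_rot: [-0.0, 0.73, 0.684, -0.0]
ft_force: [-0.2, 0.2, 0.6]
width: 0.0424
grasp_force: 0.0
```

>>> {"name": "play_rows", "arguments": {
  "force": 40,
  "steps": [
    [0,0,0,0,0,0,0],
    [0,0,0,0,0,0,0],
    [0,0,0,0,0,0,0],
    [0,0,0,0,0,0,0],
    [0,0,0,0,0,0,0],
    [0,0,0,0,0,0,0]
  ]
}}

```text
time_s: 7.65
position: [0.5314, 0.1487, 0.0024]
tcp_rot: [0.0, 0.73, 0.684, 0.0]
ft_force: [-0.1, 0.3, 5.1]
width: 0.0113
grasp_force: 40.8
```

Gripped: width 11 mm at 41 N. I'll lift and then plan the transfer.

>>> {"name": "play_rows", "arguments": {
  "steps": [
    [0,0,0,0,0,-0.01,0],
    [0,0,0,0,0,-0.04,0],
    [0,0,0,0,0,-0.045,0],
    [0,0,0,0,0,-0.045,0],
    [0,0,0,0,0,-0.045,0],
    [0,0,0,0,0,-0.045,0],
    [0,0,0,0,0,-0.04,0],
    [0,0,0,0,0,0,0]
  ]
}}

```text
time_s: 8.45
position: [0.5323, 0.1489, 0.2773]
tcp_rot: [0.002, 0.73, 0.684, 0.003]
ft_force: [-0.6, 0.7, -3.0]
width: 0.011
grasp_force: 39.9
```

```bash
cat > plan.py <<'E'
from fit import *
def pose():
    o=get_obs();q=o["tcp_rot"];return np.array(o["position"]),R.from_quat(np.r_[q[1:],q[0]]),o
def goal(v,dp,sgn=1,yaw=0):
    """tool pose: z=-deck normal, y=sgn*deck x; origin at deck point dp"""
    Wd=R.from_euler("z",v[2]).as_matrix()@Rd
    y=sgn*Wd[:,0]; z=-Wd[:,2]; x=np.cross(y,z)
    return deckW([dp],v)[0],R.from_matrix(np.c_[x,y,z])
def delta(v,dp,sgn=1):
    p,r,o=pose(); g,rg=goal(v,dp,sgn)
    return r.inv().apply(g-p),(r.inv()*rg).as_rotvec(),g,o
def deckpose(v):
    """tool pose now, in deck frame: position, and rotvec error to square"""
    p,r,o=pose(); Wd=R.from_euler("z",v[2]).as_matrix()@Rd
    return Wd.T@(p-deckW([(0,0,0)],v)[0]), (r.inv()*goal(v,(0,0,0))[1]).as_rotvec(), Wd.T@np.array(o["ft_force"])
E
python3 - <<'E'
from plan import *
v=[.60495,-.18589,-.7085,-.0121]
for s in(1,-1):
    t,rv,g,o=delta(v,(v[3],0,.10),s);print(s,"shift",np.round(t,4),"turn",np.round(rv,4),"goal",np.round(g,3))
print(np.round(o["joint_pos"],3),np.round(o["position"],3),o["width"],np.round(o["ft_force"],2))
p,K,W=cam("wrist");cv2.imwrite("pics/w3.png",p[:,:,::-1]);np.savez("w3.npz",p=p,K=K,W=W)
E
```

```text
1 shift [-0.2932  0.0454  0.0667] turn [-0.4989 -0.1719  0.6275] goal [ 0.559 -0.147  0.211]
-1 shift [-0.2932  0.0454  0.0667] turn [ 0.2212 -0.6422 -2.4285] goal [ 0.559 -0.147  0.211]
[0.125 0.298 0.19  1.456 0.    1.761] [0.532 0.149 0.277] 0.011035774822784523 [-0.58  0.69 -2.99]
```

View pics/w3.png

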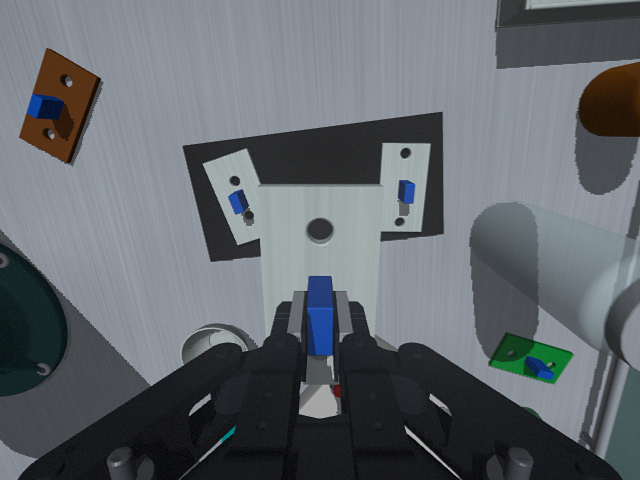

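The plate is held square, with its hole at (320,231). Working that back gives an underside at roughly tool z 0. The next pose is aligned with the deck but 105 mm to its side, so the wrist camera can see the pins past the plate.

```bash
python3 - <<'E'
from plan import *
v=[.60495,-.18589,-.7085,-.0121]
t,rv,g,o=delta(v,(v[3],-.105,.14));print("shift",np.round(t,4),np.linalg.norm(t),"turn",np.round(rv,4),"goal",np.round(g,3))
E
```

```text
shift [-0.365  -0.0327  0.0288] 0.36757309172782726 turn [-0.5019 -0.1702  0.628 ] goal [ 0.476 -0.213  0.245]
```

>>> {"name": "play_rows", "arguments": {
  "steps": [
    [0,0,0,-0.02,-0.002,0.0,0],
    [0,0,0,-0.037,-0.003,0.0,0],
    [0,0,0,-0.044,-0.004,0.0,0],
    [0,0,0,-0.044,-0.004,0.0,0],
    [0,0,0,-0.044,-0.004,0.005,0],
    [0,0,0,-0.044,-0.004,0.005,0],
    [0,0,0,-0.044,-0.004,0.005,0],
    [0,0,0,-0.044,-0.004,0.005,0],
    [0,0,0,-0.03,-0.003,0.005,0],
    [0,0,0,-0.014,-0.001,0.004,0]
  ]
}}

```text
time_s: 9.5
position: [0.4731, -0.2152, 0.2415]
tcp_rot: [-0.001, 0.731, 0.683, -0.0]
ft_force: [0.1, -0.0, -2.3]
width: 0.011
grasp_force: 39.9
```

>>> {"name": "play_rows", "arguments": {
  "steps": [
    [-0.05,-0.017,0.063,0,0,0,0],
    [-0.05,-0.017,0.063,0,0,0,0],
    [-0.05,-0.017,0.063,0,0,0,0],
    [-0.05,-0.017,0.063,0,0,0,0],
    [-0.05,-0.017,0.063,0,0,0,0],
    [-0.05,-0.017,0.063,0,0,0,0],
    [-0.05,-0.017,0.063,0,0,0,0],
    [-0.05,-0.017,0.063,0,0,0,0],
    [-0.05,-0.017,0.063,0,0,0,0],
    [-0.05,-0.017,0.063,0,0,0,0]
  ]
}}

```text
time_s: 10.5
position: [0.4737, -0.2122, 0.242]
tcp_rot: [0.234, 0.879, 0.402, 0.106]
ft_force: [-1.0, -0.1, -2.4]
width: 0.011
grasp_force: 39.9
```

>>> {"name": "play_rows", "arguments": {
  "steps": [
    [0,0,0,0,0,0,0],
    [0,0,0,0,0,0,0],
    [0,0,0,0,0,0,0]
  ]
}}

```text
time_s: 10.8
position: [0.4746, -0.2133, 0.243]
tcp_rot: [0.233, 0.878, 0.404, 0.106]
ft_force: [0.5, 0.5, -2.1]
width: 0.011
grasp_force: 39.9
```

```bash
python3 - <<'E'
from plan import *
v=[.60495,-.18589,-.7085,-.0121]
print([np.round(x,4) for x in deckpose(v)]); o=get_obs();print(np.round(o["position"],4),np.round(o["joint_pos"],3),o["time_s"])
p,K,W=cam("wrist");np.savez("w4.npz",p=p,K=K,W=W)
for q in(CORN,[(v[3],.035,.016),(v[3],-.035,.016)]): print(np.round(proj(deckW(q,v),K,W),1))
crop(p,100,0,500,300,2,"pics/w4.png")
E
```

```text
[array([-0.0138, -0.1056,  0.1384]), array([-0.0058,  0.0028,  0.0012]), array([-1.004 ,  0.6569, -1.8324])]
[ 0.4746 -0.2133  0.243 ] [-0.522 -0.101 -0.521  0.641 -0.094  1.732] 10.8
[[269.9  -5.1]
 [412.4  -5.1]
 [397.6 189. ]
 [277.3 188.6]]
[[325.2  48.7]
 [324.6 144. ]]
```

View pics/w4.png

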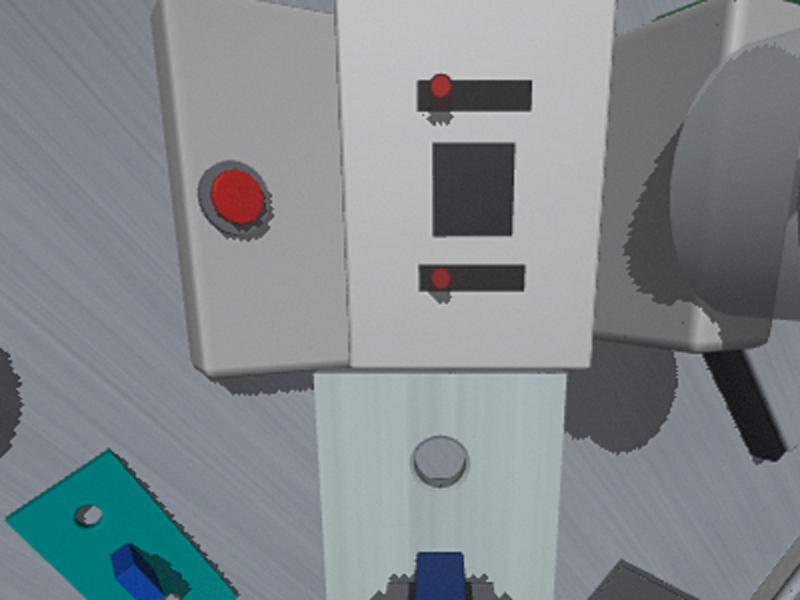

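The wrist crop shows the pin tips at crop (441,86) and (441,278), i.e. image (320.5,43) and (320.5,139.5). The plate hole is at (320,230.5). Solved in the tool frame, the pins' midpoint is 110 mm along +x and +0.7 mm in y, and the tips lie 121 mm ahead. I'll slide over and go down to just short of the tips.

>>> {"name": "play_rows", "arguments": {
  "steps": [
    [-0.006,0.003,0.001,0.005,0.0007,0,0],
    [0,0,0,0.02,0,0,0],
    [0,0,0,0.03,0,0,0],
    [0,0,0,0.03,0,0,0],
    [0,0,0,0.02,0,0,0],
    [0,0,0,0.005,0,0,0],
    [0,0,0,0,0,0.02,0],
    [0,0,0,0,0,0.035,0],
    [0,0,0,0,0,0.035,0],
    [0,0,0,0,0,0.01,0]
  ]
}}

```text
time_s: 11.85
position: [0.5838, -0.1638, 0.1537]
tcp_rot: [0.235, 0.878, 0.403, 0.107]
ft_force: [-0.5, -0.3, -1.5]
width: 0.0113
grasp_force: 39.9
```

>>> {"name": "play_rows", "arguments": {
  "steps": [
    [0,0,0,0,0,0,0],
    [0,0,0,0,0,0,0],
    [0,0,0,0,0,0,0],
    [0,0,0,0,0,0,0]
  ]
}}

```text
time_s: 12.25
position: [0.5849, -0.1629, 0.1584]
tcp_rot: [0.236, 0.877, 0.403, 0.109]
ft_force: [-1.1, 0.1, -2.7]
width: 0.0113
grasp_force: 39.8
```

```bash
python3 - <<'E'
from plan import *
v=[.60495,-.18589,-.7085,-.0121]
print([np.round(x,4) for x in deckpose(v)],get_obs()["time_s"])
p,K,W=cam("wrist");a=cv2.resize(p[150:400,180:460],None,fx=1.4,fy=1.4)
p,K,W=cam("side");b=cv2.resize(p[190:320,365:495],None,fx=3.2,fy=3.2,interpolation=cv2.INTER_CUBIC)
print([np.round(x,4) for x in deckpose(v)])
h=max(a.shape[0],b.shape[0]);f=lambda i:cv2.copyMakeBorder(i,0,h-i.shape[0],0,0,cv2.BORDER_CONSTANT)
cv2.imwrite("pics/c5.png",np.hstack([f(a),f(b)])[:,:800,::-1])
E
```

```text
[array([-0.012 ,  0.0044,  0.0397]), array([ 0.0034, -0.0005, -0.0015]), array([-2.0784, -0.6435, -1.8679])] 12.25
[array([-0.0123,  0.0044,  0.0393]), array([ 0.0027, -0.0003, -0.0014]), array([-0.6085, -0.0643, -2.4268])]
```

View pics/c5.png

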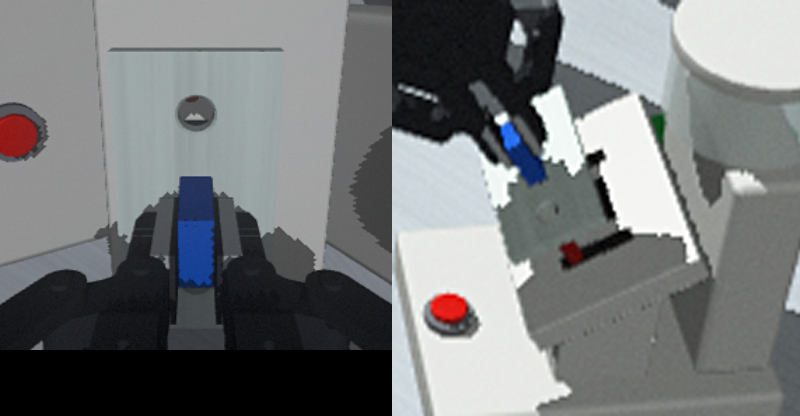

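```bash
python3 - <<'E'
from plan import *
v=[.60495,-.18589,-.7085,-.0121]
print(np.mean([deckpose(v)[0] for _ in range(1)],0))
p,K,W=cam("wrist");q=p[205:250,295:345].astype(int)
red=(q[:,:,0]-q[:,:,1]>35);ys,xs=np.nonzero(red);print("red n",len(xs),xs.min()+295,xs.max()+295,ys.min()+205,ys.max()+205)
for y in sorted(set(ys)):
    print(y+205,xs[ys==y].min()+295,xs[ys==y].max()+295)
g=p[:,:,1].astype(int)
for y in(222,226,230,234,238):
    r=np.nonzero(g[y,295:345]<115)[0];print(y,r.min()+295,r.max()+295)
for y in (190,200): 
    r=p[y,240:400].mean(1);d=np.abs(np.diff(r));k=np.argsort(d)[-4:];print(y,sorted(k+240))
E
```

```text
[-0.01231727  0.0043759   0.03929517]Traceback (most recent call last):
  File "<stdin>", line 5, in <module>
    return umr_minimum(a, axis, None, out, keepdims, initial, where)
ValueError: zero-size array to reduction operation minimum which has no identity
```

```bash
python3 - <<'E'
from h import *
p,K,W=cam("wrist");q=p[212:246:2,302:340:2].astype(int)
print((q[:,:,0]-q[:,:,1]));print(q[:,:,1])
E
```

```text
[[-11 -10  -9 -12 -11 -10 -11 -10 -11 -11 -10 -10 -10 -11 -10 -10 -11 -10
  -11]
 [-11  -9 -10  -9 -11  -8  -9  -9  -9 -13 -12 -10 -11 -11 -10 -11 -10  -9
  -11]
 [-12 -12  -9 -11 -10 -11 -11 -10 -10 -11 -11  -9 -11 -12 -12 -11 -12 -11
   -9]
 [-11 -10  -9  -8  -9 -10  -9  -6  -3  -5  -5 -10 -11 -12  -8  -9 -12 -10
  -11]
 [-11  -8 -10  -8 -11  -6  11  26  25  17   9  -2  -4  -8 -11 -11 -10  -9
  -10]
 [-12 -11 -10 -10  -6   1   6   9  11   6  -2  -3   0  -3  -4 -10 -11 -12
  -10]
 [-13 -11  -7  -5   0  -1   0  -3   1  -1   0  -1  -3  -2  -2  -7 -10 -10
  -10]
 [-11 -11  -8  -1   0   0  -1  -1   0   0  -1  -3  -1   0  -2  -5 -12 -10
  -11]
 [-11 -10  -8  -1   0  -1   1   0   0  -3  -1  -3  -3  -2   0  -3  -7 -10
  -10]
 [-10  -9  -6  -2   0   0  -1  -1  -1  -1  -4  -3  -1   0  -4  -5  -8 -10
  -12]
 [ -9 -11  -8  -3  -2  -1   1  -1  -2  -2  -3  -2  -2  -2  -3  -5  -9 -11
  -12]
 [-11 -10  -7  -5   0   2  -1  -1  -1   0  -1  -1  -1  -2  -3  -5  -9 -12
  -11]
 [-11 -11  -9  -7  -7  -1  -1  -2  -1  -2  -1  -3  -1  -4  -5 -10 -10 -10
  -10]
 [-11 -11  -8  -8  -4  -7  -3  -3  -3  -1  -5  
[... 955 characters left out ...]
  88  87  88  86  89  89  87  86  98 136 163
  164]
 [168 163 122  83  89  98  86  83  85  84  87  87  87  88  88  68 131 163
  164]
 [167 156 130  77  83 162 108 161 170 161 173  85  88  86  91  63 129 166
  165]
 [170 163 132  76 160 166 166 166 165 164 168 171  92  87  82  81 137 166
  163]
 [170 163 137  94  83  47  37  42  41  43  43  41  42  58  62 136 155 163
  164]
 [170 163 152 142  83  92  64  54  47  46  51  52  90  88  97 142 164 162
  163]
 [169 161 158 143 121  88  91  95  98  96  98  94  93  91 142 155 165 165
  164]
 [168 160 157 156 148 153 103  96  95  94  95  93 125 153 154 162 163 163
  164]
 [168 162 157 156 157 154 153 154 159 145 162 159 156 158 160 161 164 162
  168]]
```

Through the hole, the red pin is centred at u≈317.5 against hole centre 320, so I'll shift about −1.1 mm along tool y. Then I'll lower slowly and watch the force.

>>> {"name": "play_rows", "arguments": {
  "steps": [
    [0,0,0,0,-0.0011,0,0],
    [0,0,0,0,0,0.005,0],
    [0,0,0,0,0,0.005,0],
    [0,0,0,0,0,0.005,0],
    [0,0,0,0,0,0.002,0],
    [0,0,0,0,0,0,0]
  ]
}}

```text
time_s: 13.05
position: [0.5903, -0.168, 0.1411]
tcp_rot: [0.236, 0.878, 0.403, 0.108]
ft_force: [-0.5, 0.5, -0.9]
width: 0.0106
grasp_force: 39.9
```

```bash
cat > st.py <<'E'
from plan import *
v=[.60495,-.18589,-.7085,-.0121]
print([np.round(x,4).tolist() for x in deckpose(v)],get_obs()["time_s"])
E
python3 st.py
```

```text
[[-0.0142, 0.004, 0.021], [0.0009, 0.0006, -0.0014], [-1.0589, 0.0603, -0.4281]] 13.05
```

>>> {"name": "play_rows", "arguments": {
  "steps": [
    [0,0,0,0,0,0.001,0],
    [0,0,0,0,0,0.001,0],
    [0,0,0,0,0,0.001,0],
    [0,0,0,0,0,0.001,0],
    [0,0,0,0,0,0.001,0],
    [0,0,0,0,0,0.001,0],
    [0,0,0,0,0,0.001,0]
  ]
}}

```text
time_s: 13.75
position: [0.5931, -0.1702, 0.1356]
tcp_rot: [0.236, 0.878, 0.403, 0.109]
ft_force: [-0.1, 0.2, -1.6]
width: 0.0112
grasp_force: 39.9
```

```bash
python3 st.py
```

```text
[[-0.0139, 0.0041, 0.0144], [0.0016, 0.0003, -0.0014], [-0.9562, 0.1494, -1.2477]] 13.75
```

>>> {"name": "play_rows", "arguments": {
  "steps": [
    [0,0,0,0,0,0.001,0],
    [0,0,0,0,0,0.001,0],
    [0,0,0,0,0,0.001,0],
    [0,0,0,0,0,0,0]
  ]
}}

```text
time_s: 14.15
position: [0.5942, -0.1712, 0.1329]
tcp_rot: [0.236, 0.878, 0.403, 0.108]
ft_force: [0.6, -0.2, -1.9]
width: 0.0114
grasp_force: 39.9
```

```bash
python3 st.py
```

```text
[[-0.0139, 0.0041, 0.0114], [0.0015, 0.0004, -0.0014], [-0.4716, 0.2479, -1.8976]] 14.15
```

>>> {"name": "play_rows", "arguments": {
  "steps": [
    [0,0,0,0,0,0.001,0],
    [0,0,0,0,0,0.001,0],
    [0,0,0,0,0,0.001,0],
    [0,0,0,0,0,0,0]
  ]
}}

```text
time_s: 14.55
position: [0.5953, -0.1722, 0.1303]
tcp_rot: [0.236, 0.878, 0.403, 0.108]
ft_force: [-0.0, 0.0, -2.6]
width: 0.0111
grasp_force: 39.9
```

```bash
python3 st.py
```

```text
[[-0.014, 0.0041, 0.0083], [0.0014, 0.0004, -0.0013], [-1.3198, 0.0097, -2.2407]] 14.55
```

Free descent with no contact force, so the pins are in the holes. I'll continue.

>>> {"name": "play_rows", "arguments": {
  "steps": [
    [0,0,0,0,0,0.001,0],
    [0,0,0,0,0,0.001,0],
    [0,0,0,0,0,0.001,0],
    [0,0,0,0,0,0.001,0],
    [0,0,0,0,0,0,0]
  ]
}}

```text
time_s: 15.05
position: [0.5968, -0.1735, 0.1268]
tcp_rot: [0.236, 0.878, 0.403, 0.108]
ft_force: [-0.4, 0.1, -2.6]
width: 0.0109
grasp_force: 39.9
```

```bash
python3 st.py
```

```text
[[-0.014, 0.0041, 0.0044], [0.0014, 0.0004, -0.0014], [-1.5987, -0.2057, -2.0385]] 15.05
```

>>> {"name": "play_rows", "arguments": {
  "steps": [
    [0,0,0,0,0,0.001,0],
    [0,0,0,0,0,0.001,0],
    [0,0,0,0,0,0,0]
  ]
}}

```text
time_s: 15.35
position: [0.5976, -0.1741, 0.1251]
tcp_rot: [0.236, 0.878, 0.403, 0.108]
ft_force: [0.2, 0.3, -2.1]
width: 0.0111
grasp_force: 39.9
```

```bash
python3 st.py
```

```text
[[-0.0139, 0.0041, 0.0024], [0.0014, 0.0003, -0.0014], [-1.1363, 0.3594, -1.7561]] 15.35
```

>>> {"name": "play_rows", "arguments": {
  "steps": [
    [0,0,0,0,0,0.001,0],
    [0,0,0,0,0,0.0005,0],
    [0,0,0,0,0,0,0]
  ]
}}

```text
time_s: 15.65
position: [0.5981, -0.1746, 0.1239]
tcp_rot: [0.236, 0.878, 0.403, 0.108]
ft_force: [0.2, 0.3, -2.6]
width: 0.0106
grasp_force: 39.9
```

```bash
python3 st.py
```

```text
[[-0.0139, 0.0041, 0.0009], [0.0015, 0.0004, -0.0014], [-1.3378, 0.3208, -2.2788]] 15.65
```

>>> {"name": "play_rows", "arguments": {
  "steps": [
    [0,0,0,0,0,0.0005,0],
    [0,0,0,0,0,0.0005,0],
    [0,0,0,0,0,0,0]
  ]
}}

```text
time_s: 15.95
position: [0.5986, -0.1749, 0.1231]
tcp_rot: [0.236, 0.878, 0.403, 0.109]
ft_force: [0.3, 0.4, -1.6]
width: 0.0114
grasp_force: 40.0
```

```bash
python3 st.py
```

```text
[[-0.0138, 0.0042, -0.0], [0.0016, 0.0003, -0.0014], [-0.8246, 0.47, -1.3967]] 15.95
```

>>> {"name": "play_rows", "arguments": {
  "steps": [
    [0,0,0,0,0,0.0005,0],
    [0,0,0,0,0,0.0005,0],
    [0,0,0,0,0,0,0]
  ]
}}

```text
time_s: 16.25
position: [0.5986, -0.175, 0.123]
tcp_rot: [0.236, 0.878, 0.403, 0.109]
ft_force: [-12.5, 7.5, 14.6]
width: 0.011
grasp_force: 42.8
```

```bash
python3 st.py
```

```text
[[-0.0137, 0.0041, -0.0001], [0.0022, 0.0002, -0.0012], [-5.1677, -2.4826, 19.8451]] 16.25
```

>>> {"name": "play_rows", "arguments": {
  "steps": [
    [0,0,0,0,0,0.0005,0],
    [0,0,0,0,0,0.0005,0],
    [0,0,0,0,0,0,0]
  ]
}}

```text
time_s: 16.55
position: [0.5987, -0.1751, 0.123]
tcp_rot: [0.236, 0.877, 0.403, 0.109]
ft_force: [-27.0, 14.2, 32.4]
width: 0.0109
grasp_force: 46.0
```

```bash
python3 st.py
```

```text
[[-0.0137, 0.0042, -0.0002], [0.0029, 0.0, -0.0009], [-9.5557, -6.7658, 42.9289]] 16.55
```

Firm contact at deck z≈0, which is where flush was predicted. I'll ease the command back, then check with a picture before letting go.

>>> {"name": "play_rows", "arguments": {
  "steps": [
    [0,0,0,0,0,-0.0008,0],
    [0,0,0,0,0,-0.0006,0],
    [0,0,0,0,0,0,0]
  ]
}}

```text
time_s: 16.85
position: [0.5986, -0.175, 0.123]
tcp_rot: [0.236, 0.878, 0.403, 0.109]
ft_force: [-8.4, 5.3, 11.0]
width: 0.0108
grasp_force: 42.1
```

```bash
python3 st.py; python3 - <<'E'
from h import *
p,K,W=cam("wrist");a=cv2.resize(p[150:400,180:460],None,fx=1.4,fy=1.4)
p,K,W=cam("side");b=cv2.resize(p[200:320,375:495],None,fx=3.4,fy=3.4,interpolation=cv2.INTER_CUBIC)
h=max(a.shape[0],b.shape[0]);f=lambda i:cv2.copyMakeBorder(i,0,h-i.shape[0],0,0,cv2.BORDER_CONSTANT)
cv2.imwrite("pics/c6.png",np.hstack([f(a),f(b)])[:,:800,::-1])
E
```

```text
[[-0.0138, 0.0042, -0.0001], [0.002, 0.0002, -0.0013], [-2.9538, -1.4449, 14.4048]] 16.85
```

View pics/c6.png

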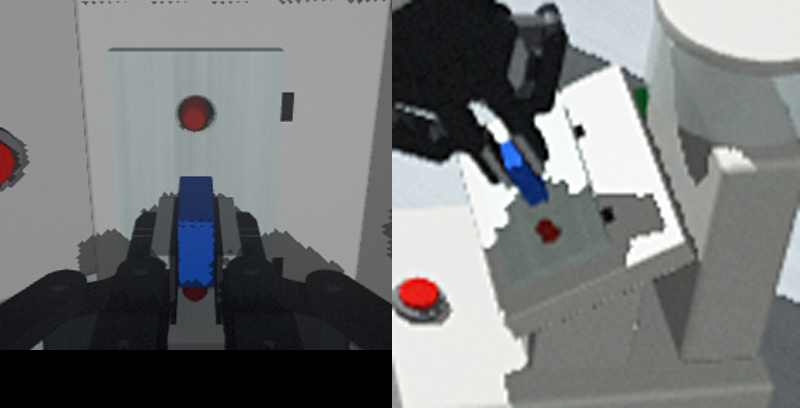

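Both red pins show through the holes, in the wrist crop at (195,113) and (195,293), and the plate lies on the deck. I'll release and back out along the normal.

>>> {"name": "play_rows", "arguments": {
  "force": 20,
  "steps": [
    [0,0,0,0,0,-0.0006,0],
    [0,0,0,0,0,0,0.1],
    [0,0,0,0,0,0,0.35],
    [0,0,0,0,0,0,0.35],
    [0,0,0,0,0,0,0.35],
    [0,0,0,0,0,0,0.35]
  ]
}}

```text
time_s: 17.55
position: [0.5986, -0.175, 0.1231]
tcp_rot: [0.236, 0.878, 0.403, 0.109]
ft_force: [-1.2, 0.1, 0.1]
width: 0.0298
grasp_force: 0.0
```

>>> {"name": "play_rows", "arguments": {
  "steps": [
    [0,0,0,0,0,-0.005,0.35],
    [0,0,0,0,0,-0.01,0.35],
    [0,0,0,0,0,-0.015,0.35],
    [0,0,0,0,0,-0.02,0.35],
    [0,0,0,0,0,-0.03,0.35],
    [0,0,0,0,0,-0.04,0.35],
    [0,0,0,0,0,-0.03,0.35],
    [0,0,0,0,0,0,0.35]
  ]
}}

```text
time_s: 18.35
position: [0.5417, -0.1252, 0.2579]
tcp_rot: [0.238, 0.877, 0.403, 0.111]
ft_force: [-0.4, 0.2, -1.0]
width: 0.0297
grasp_force: 0.0
```

```bash
python3 st.py; python3 - <<'E'
from h import *
p,K,W=cam("wrist");a=cv2.resize(p[100:400,160:480],None,fx=1.2,fy=1.2)
p,K,W=cam("side");b=cv2.resize(p[200:320,375:495],None,fx=3.4,fy=3.4,interpolation=cv2.INTER_CUBIC)
h=max(a.shape[0],b.shape[0]);f=lambda i:cv2.copyMakeBorder(i,0,h-i.shape[0],0,0,cv2.BORDER_CONSTANT)
cv2.imwrite("pics/c7.png",np.hstack([f(a),f(b)])[:,:800,::-1])
E
```

```text
[[-0.0118, 0.0049, 0.1545], [0.0074, -0.0026, -0.002], [-0.9135, -0.1109, -0.6431]] 18.35
```

View pics/c7.png

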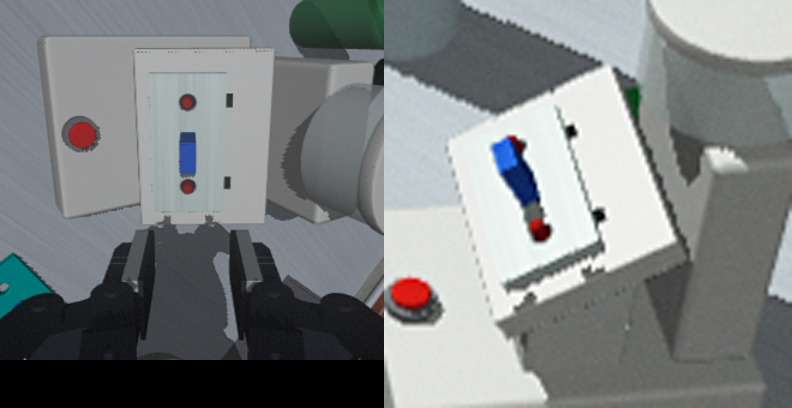

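The plate lies flush with both pins through its holes, and the gripper is clear. I'm handing the job in.

```bash
python3 -c "
from rig import ticket; print(ticket.job_done())"
```

```text
the job is handed in; nothing more can be done
None
```

The 70 mm plate (plate_mid) is on the feeder's two pins, looks flush on the deck in both final pictures, and is released with the gripper clear; I handed it in at about 18 s. The first grasp closed on air, because the real fingertips sit about 2 cm further back than stated. The wrist force peaked at about 44 N against the deck just before I let go, firmer than "gently" asks though under the 120 N limit.

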